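# Free the lock and index the welding fixture

## Robot

A 6-joint arm with a two-finger parallel gripper is mounted at the origin on the work surface. World frame = base frame: x ahead of the robot, y to its left, z up, the work surface at z = 0. Lengths are in mm, angles in rad, forces in N, time in s.
With the tool pointing down it reaches from about 375 to 975 mm from the base axis. Payload 3.8 kg.
Tool frame: the origin (TCP) lies at the very end of the fingers, on their centre line; the grasp point (between the pads) lies 19 mm behind it; z points along the fingers, x is the direction in which the jaws open and shut, and the axes are right-handed (so a half turn about z gives the same grasp; the last joint's range is limited). The gripper opens to 88 mm and grips with 3 to 60 N. Pads are 18 mm wide; open, the fingers measure 123 mm over their backs; the gripper's body (75 mm by 187 mm) begins 45 mm behind the grasp point.
Start: joints at [1.101, 0.264, 1.604, -0, 1.274, -0.037], TCP at [283.102, 612.757, 238.706] pointing down, gripper open.
Joint ranges: [-2.63, 2.63], [-0.94, 2.18], [0.31, 2.57], [-1.31, 4.45], [0, 2.66], [-2.55, 2.55]. Speed limits (rad/s): [2.57, 2.57, 3.14, 3.14, 3.14, 3.14].

## Interface

Orientations are given as a unit quaternion [x, y, z, w].
In Python, from cell import status, imaging, order, spotter gives the robot as it stands.
- The arm moves only by the tool servo_tool, never from a script. Its argument "deltas" is a list of rows, each a list of 7 numbers: the shift along the tool's x, y, z in mm, then the turn, a rotation vector about the tool's x, y, z in degrees, then the opening, from -1 (shut) to 1 (fully open), so that 0 is half open. In form: [[dx, dy, dz, rx, ry, rz, jaw], ...]. A call has 1 to 10 rows; each row is the pose to reach, as a shift and turn from the pose measured when the call began, along the tool's axes at that moment; what a row does not reach only later rows make up. A row lasts 1/12 s, in which the tool goes at most 41.7 mm and 7.16 degrees, less where a joint would pass 70% of its speed; a pose out of reach is approached as far as the arm can. A call with a gripper value outside its range is refused whole. The fingers move at their own pace and stop on an object; "squeeze" is the grip in N (left out, the last holds). Time passes only in rows, so rows that repeat a pose let the fingers close. It gives the time, the measured TCP pose, the force and the opening at its end, in the units of the state.
- status.read_state(): the state, without advancing time (a new reading comes with each control period).
- imaging.grab_frame(name): name is "scene" or "side" or "wrist"; returns a dict with "img" (384x512x3 uint8, red, green, blue), "fx", "fy", "cx", "cy" (pixels), "position" and "rotation" of the camera in the world. Camera axes: x right, y up, looking along -z (the intrinsics and any distortion apply to the point x, -y, -z); pixel columns grow to the right and rows downward; lengths in mm; the calibration is good to about 2 mm. A picture is of the moment at which its call begins. There is no depth.
- order.sign_off(): hands the job in, once; it reports no verdict.
Trained networks look in a picture, given as the dict that the camera call returned (one of the last four; its "shot" number tells which), for a name from the list of things; names that differ only in an ending like _2 or _b are one class to them, and where a whole thing is asked for, a point or a joint stands for the part that bears it (a point fixed in the world has none). Each returns a list of dicts, best first, with "confidence" (0 to 1); they miss things now and then, are a little off and sometimes report something else, mostly with a low value. They report only what shows in the picture. A call takes as long as a camera call.
- spotter.find_in(picture, name): "bbox" ([left, top, width, height] in pixels, round what is visible of it).
- spotter.silhouettes(picture, name): "pixels" (384x512 bool, what is visible of it) and "bbox" ([left, top, width, height] in pixels, round what is visible of it).
The state is a dict: "time": time; "joints": joint angles; "dq": joint speeds; "effort": joint torques, N m; "eef_pos": TCP position; "ee_rot": TCP orientation; "ft_force": force on the tool from outside, world axes, zero at the start; "wrist_torque": the same for the moment, N m; "grip_width": finger opening in mm.
Only numpy, scipy, OpenCV 4.12 (cv2) and the standard library are available. Lean on these libraries where they do the work, as an engineer would, in place of code of your own. Each camera call takes 0.05 s, during which the arm holds its last target.

## Task

On the steel indexing fixture, swing the lock lever (the one with the wooden grip) clockwise, feeling gently for the place where the sprung lock bolt drops into the notch of its disc and stops it. Then turn the freed faceplate with the bracket anticlockwise by its steel post until its arm bears firmly against the end stop pin, and leave it touching there. Force nothing, leave the lever caught by the bolt, do not disturb the tools lying about, and let go of everything at the end.

Things in the scene. Friction and masses are not known exactly. Their poses are not given: they have to be found in the camera images.
- fixture: Fixed steel indexing fixture; position and yaw vary. Base plate 170 mm (x) by 380 mm (y), 10 mm thick; origin at the centre of its underside, z up. The lock lever pivots at (0, +90) mm, the faceplate at (0, -90) mm, on vertical axes, the bolt between. Heights above the bench: disc and faceplate 26 mm, lever bar, arm and bolt guide 34 mm, white bracket on the faceplate (70 by 50 mm) 76 mm.
- lever_axis (a point): Point on the lock lever's pivot axis, 34 mm above the bench. Round this axis, under the lever and turning with it, is a steel disc of 55 mm radius with one square notch, 16 mm wide, in its rim. The lever is clamped to the disc at a setting that differs from start to start, so the lever angle that brings the notch before the bolt must be found by feel.
- lever_grip (a point): Point on the axis of the lever's upright round wooden grip (23 mm in diameter, from 34 to 96 mm above the bench, a small pin to 102 mm), 75 mm above the bench and 100 mm from the lever's pivot axis. The grip is fixed to the lever and may turn between the fingers.
- lock_lever (a joint): Lock lever's angle, rad, growing clockwise from above; 0: it points along the fixture's -x. Starts at 0 to 0.2, travel ends at 1.5. The notch meets the bolt somewhere between 0.7 and 1.3. Until then the lever turns with about 3 to 4 N at the grip; there the bolt drops in by itself and, after some 0.07 rad of play, the lever is blocked both ways: the push needed rises steeply.
- lock_block: Guide block between lever and faceplate, 43 by 34 mm, fixed; origin at the fixture's (0, 0), 10 mm above the bench, axes as the fixture's. In it slides the brass lock bolt (12 mm wide, 61 mm long): a 7 N spring pushes it to +y onto the lever's disc. Until it drops 12 mm into the disc's notch, its other end locks the faceplate. It must never take over 60 N: about 30 N at the lever's grip.
- plate_axis (a point): Point on the faceplate's pivot axis, 34 mm above the bench.
- plate_grip (a point): Point on the axis of the faceplate's upright round steel post (18 mm in diameter, from 34 to 94 mm above the bench, a 23 mm wide cap to 100 mm), 75 mm above the bench and 100 mm from the faceplate's pivot axis, at the end of the faceplate's arm (16 mm wide). Its axes turn with the faceplate: x along the arm towards the pivot, z up.
- faceplate (a joint): Angle of the faceplate, rad, growing anticlockwise from above. It starts at 0 with the arm pointing along the fixture's -x, locked by the bolt; free, it turns with about 4 to 5 N at the post and stays where it is left. Its arm meets the end stop pin somewhere between 1.0 and 1.35.
- end_stop: Fixed steel pin, 12 mm in diameter, its top 44 mm above the bench; origin at its foot's centre, 10 mm above the bench. It is set in a slot of the base plate, at x = -35 to -5 mm, y = -173 mm in the fixture's frame, differently each time. The arm's side must end up touching it, pin centre 14 mm from the arm's centre line; never press it with over 50 N, about 40 N at the post.
- clamp: Bystander: an F-clamp, 300 mm long bar, lying on the bench to the left of the fixture. Leave it alone.
- caliper: Bystander: a steel caliper, 220 mm long, lying on the bench beyond the fixture. Leave it alone.
- spanner: Bystander: a spanner lying on the bench to the right of the fixture. Leave it alone.

How it is judged (in metres and radians):
On the way, in this order (a step that is already met when the one before it is completed fails the run):
1. with the lever swung to where the bolt lets go, the faceplate has begun to turn (value of joint faceplate above 0.15 rad and value of joint lock_lever above 0.6 rad), for 0.1 s.
2. the faceplate's arm has been brought up against the end stop pin (felt: 3 N or more) (contact force between end_stop and anything else above 3 N), for 0.05 s.
At the end, for the whole second after the job is handed in: The lever is still where the bolt caught it, the faceplate's arm rests at the end stop pin (gap under 2.5 mm), and lever and faceplate are at rest and let go (y of end_stop in the frame of plate_grip above -0.0165 m and value of joint faceplate above 0.95 rad and value of joint lock_lever above 0.6 rad and velocity of joint faceplate between -0.05 and 0.05 rad/s and velocity of joint lock_lever between -0.05 and 0.05 rad/s); the robot touches nothing.
It fails at once if the lock bolt is forced with more than 60 N (contact force between lock_block and anything else above 60 N).
It fails at once if the end stop pin is pressed with more than 50 N (contact force between end_stop and anything else above 50 N).
It fails at once if a bystander is moved by more than 20 mm (distance of any of clamp, caliper, spanner from where it was at the start of the episode above 0.02 m).
It also fails if it takes over 72 s, if anything falls off the work surface, if the arm or the gripper's body presses on something with over 40 N, if the wrist force passes 120 N, or if a joint passes its speed limit or range.

## Working session

There is one attempt and no reset: what is moved stays moved. The work goes in short steps, Python scripts to look and compute and a tool call to move; the robot and the scene stay as the last step left them, time stands still between calls to the robot, and variables do not carry over. Pictures are saved under pics/ and viewed, and the job is handed in when it is done.

Besides the shell and the picture viewer there is one more tool, called after "Emit:" by a JSON object that holds its "method" and its "body". servo_tool: Moves the arm, as the interface text tells. Its arguments: {"type":"object","properties":{"deltas":{"type":"array","items":{"type":"array","items":{"type":"number"}}},"squeeze":{"type":"number"}},"required":["deltas"]}

```bash
ls; mkdir -p pics; python3 - <<'E'
from cell import status, imaging, order, spotter
import cv2
print(status.read_state())
for n in ["scene","side","wrist"]:
    p=imaging.grab_frame(n)
    print(n,p["fx"],p["fy"],p["cx"],p["cy"],p["position"],p["rotation"],[k for k in p])
    cv2.imwrite(f"pics/{n}0.png",p["img"][:,:,::-1])
    for t in ["lever_grip","plate_grip","lock_block","end_stop","fixture"]:
        print(t,[(d["bbox"],round(d["confidence"],2)) for d in spotter.find_in(p,t)][:3])
E
```

```text
pics
{'time': 0.0, 'joints': array([ 1.10111329e+00,  2.64741386e-01,  1.60534527e+00, -2.81214381e-05,
        1.27370396e+00, -3.69082370e-02]), 'dq': array([ 0.00148467,  0.00114856,  0.00115397, -0.00176034,  0.00035457,
       -0.00049348]), 'effort': array([-7.63062708e-04, -5.02099121e+01, -3.56876099e+01,  7.25873304e-02,
        2.93044362e-02, -1.95841053e-04]), 'eef_pos': array([282.78662724, 612.13604366, 237.41145222]), 'ee_rot': array([ 8.42431653e-01,  5.38802099e-01, -9.40220224e-04,  5.69146342e-04]), 'ft_force': array([-0.33948037, -0.28089969,  0.54437254]), 'wrist_torque': array([-0.00301108,  0.02225735,  0.01153094]), 'grip_width': 88.45787031255355}
scene 405.1161862016657 405.1161862016657 258.27269757056524 191.91003848742787 [1566.6074217   -91.98451514  856.74358208] [0.31003157 0.29236069 0.61974596 0.65903004] ['img', 'fx', 'fy', 'cx', 'cy', 'position', 'rotation', 'shot']
lever_grip [([270.6, 152.6, 37.6, 53.3], 0.83)]
plate_grip [([215.0, 156.9, 40.6, 57.8], 0.9)]
lock_block [([257.5, 185.3, 14.7, 17.3], 0.61)]
end_stop [([120.1, 168.5, 19.8, 30.1], 0.42)]
fixture [([274.7, 152.5, 31.2, 52.5], 0.67), ([201.3, 152.7, 126.6, 72.0], 0.57)]
side 463.5743055206879 463.5743055206879 256.89450425901185 177.92919725503216 [  74.38834609 -946.16148786 1316.95829269] [ 0.33385682 -0.0944532  -0.25124234  0.90360141] ['img', 'fx', 'fy', 'cx', 'cy', 'position', 'rotation', 'shot']
lever_grip [([195.5, 161.7, 44.7, 24.3], 0.8)]
plate_grip [([226.6, 190.3, 48.6, 34.8], 0.62)]
lock_block [([229.2, 183.7, 17.5, 12.7], 0.55)]
end_stop []
fixture [([193.8, 152.4, 96.8, 86.5], 0.75)]
wrist 268.8249613675871 268.8249613675871 256.779101720908 193.7603359575221 [206.76133998 648.17806065 384.38021147] [-0.13837782 -0.0883866   0.53114659  0.83121759] ['img', 'fx', 'fy', 'cx', 'cy', 'position', 'rotation', 'shot']
lever_grip []
plate_grip []
lock_block []
end_stop []
fixture []
```

```bash
python3 - <<'E'
import cv2
a=cv2.imread("pics/scene0.png");b=cv2.imread("pics/side0.png")
cv2.imwrite("pics/scene0z.png",cv2.resize(a[130:250,100:360],None,fx=3,fy=3,interpolation=cv2.INTER_CUBIC))
cv2.imwrite("pics/side0z.png",cv2.resize(b[120:260,140:340],None,fx=4,fy=4,interpolation=cv2.INTER_CUBIC))
E
```

```text
(no output)
```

View pics/scene0z.png

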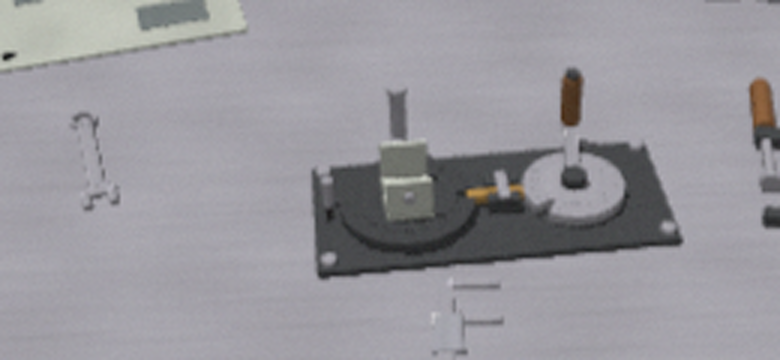

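View pics/side0z.png

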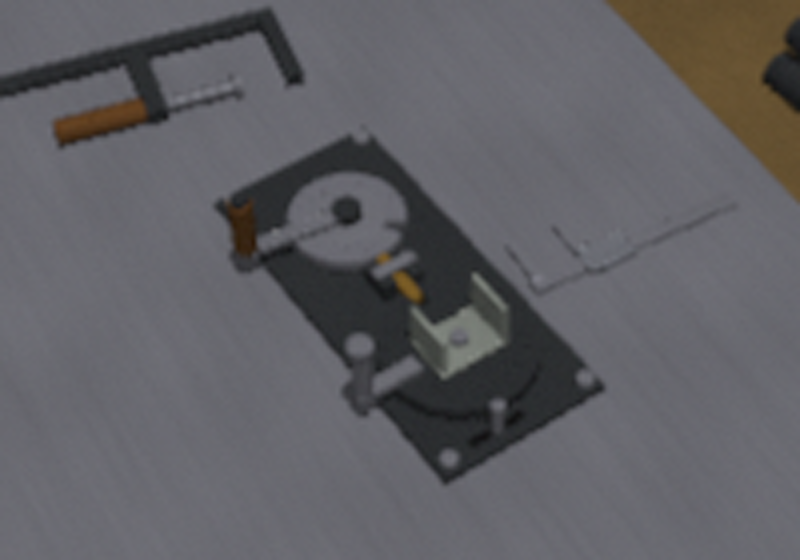

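View pics/scene0.png

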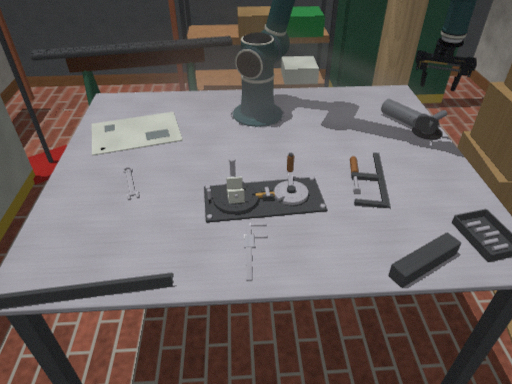

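View pics/side0.png

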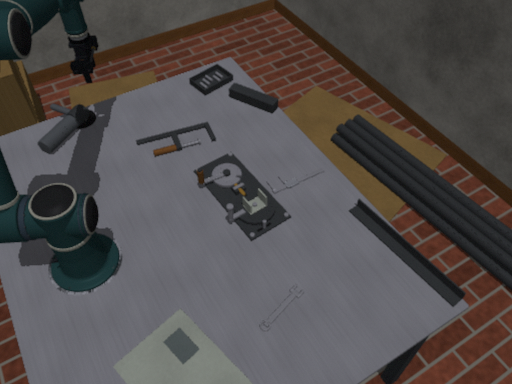

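```bash
cat > h.py <<'E'
import numpy as np, cv2
from scipy.spatial.transform import Rotation as R
from scipy.optimize import least_squares
CAM={"scene":(405.116,258.273,191.910,[1566.6074217,-91.98451514,856.74358208],[0.31003157,0.29236069,0.61974596,0.65903004]),
"side":(463.574,256.8945,177.929,[74.38834609,-946.16148786,1316.95829269],[0.33385682,-0.0944532,-0.25124234,0.90360141])}
def proj(cam,P):
    f,cx,cy,p,q=CAM[cam] if isinstance(cam,str) else cam
    c=R.from_quat(q).inv().apply(np.atleast_2d(P)-np.array(p))
    return np.c_[cx+f*c[:,0]/-c[:,2], cy+f*(-c[:,1])/-c[:,2]]
def fw(F,P):
    P=np.atleast_2d(P);x,y,a=F;c,s=np.cos(a),np.sin(a)
    return np.c_[x+c*P[:,0]-s*P[:,1],y+s*P[:,0]+c*P[:,1],P[:,2]]
E
python3 - <<'E'
from h import *
sc=lambda u,v:(100+u/3-.33,130+v/3-.33); sd=lambda u,v:(140+u/4-.37,120+v/4-.37)
# params: x,y,yaw, stop x, lever th
obs=[("scene",(-85,-190,10),sc(314,170)),("scene",(85,-190,10),sc(321,270)),("scene",(85,190,10),sc(680,238)),("scene",(-85,190,10),sc(643,145)),
("side",(-85,190,10),sd(220,203)),("side",(85,190,10),sd(358,131)),("side",(85,-190,10),sd(604,387)),("side",(-85,-190,10),sd(446,479)),
("side",(-100,-90,100),sd(360,345)),("scene",(-100,-90,100),sc(397,92)),("scene",'L',sc(573,73)),
("side",'S',sd(498,405)),("side",'L',sd(240,203))]
def pt(q,p):
    if q=='S': q=(p[3]*100,-173,44)
    if q=='L': q=(-100*np.cos(p[4]),90+100*np.sin(p[4]),100)
    return fw((p[0]*1000,p[1]*1000,p[2]),q)
f=lambda p:np.concatenate([proj(c,pt(q,p))[0]-o for c,q,o in obs])
r=least_squares(f,[.6,0,0,-.2,.1],loss='soft_l1')
p=r.x;print(p);print(f(p).reshape(-1,2).round(1))
F=(p[0]*1000,p[1]*1000,p[2])
for n,q in dict(lev=(0,90,34),plate=(0,-90,34),post=(-100,-90,75),stop=(p[3]*100,-173,10)).items(): print(n,fw(F,q)[0].round(1))
print(pt('L',p))
for cam in ("scene","side"):
    im=cv2.imread(f"pics/{cam}0.png")
    o,k=((100,130),3) if cam=="scene" else ((140,120),4)
    im=cv2.resize(im[o[1]:o[1]+130,o[0]:o[0]+240],None,fx=k,fy=k)
    for q in [(-85,-190,10),(85,-190,10),(85,190,10),(-85,190,10),(0,90,36),(0,-90,30),(-100,-90,100),'S','L']:
        uv=proj(cam,pt(q,p))[0];cv2.circle(im,tuple(((uv-o+.4)*k).astype(int)),4,(0,0,255),1)
    cv2.imwrite(f"pics/{cam}0o.png",im[:600,:800])
E
```

```text
[ 0.57002413 -0.01528599  0.07668616 -0.18758351  0.13745963]
[[-0.8 -0.5]
 [-1.2  0.9]
 [ 1.3 -0. ]
 [ 0.4 -1.8]
 [-1.6 -0.2]
 [ 1.6 -1.1]
 [ 0.4 -0.7]
 [-0.2  0.3]
 [-0.1  0.1]
 [-0.2 -1.6]
 [-0.4  0.2]
 [ 0.   0.1]
 [-0.2 -0.5]]
lev [563.1  74.4  34. ]
plate [ 576.9 -105.    34. ]
post [ 477.2 -112.7   75. ]
stop [ 564.6 -189.2   10. ]
[[463.31374843  80.52311304 100.        ]]
```

View pics/scene0o.png

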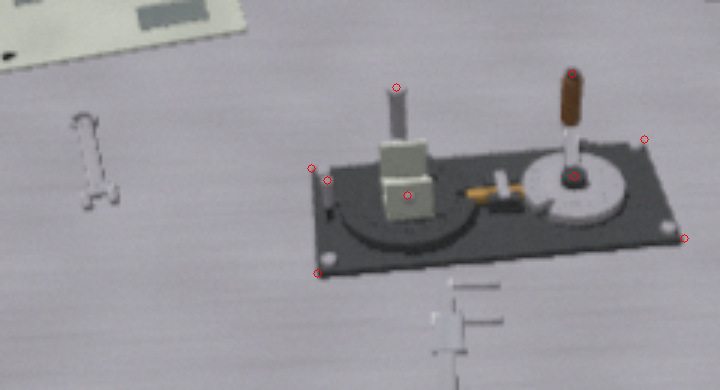

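View pics/side0o.png

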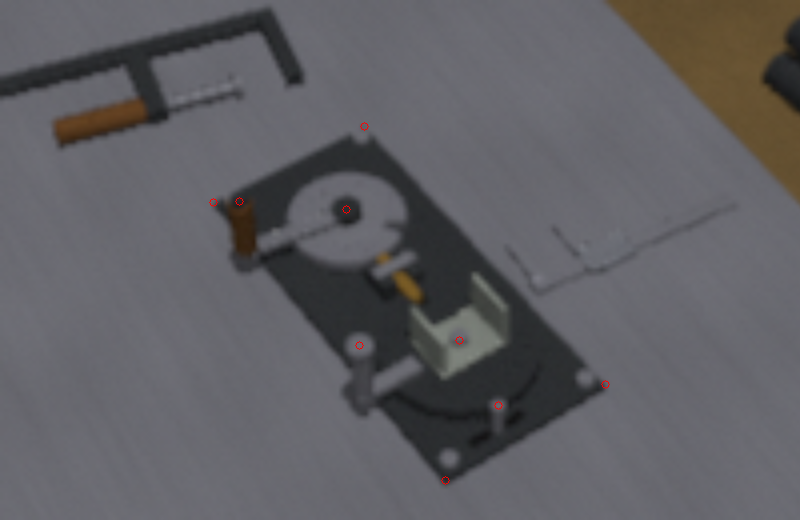

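```bash
cat >> h.py <<'E'
F=(570.0,-15.3,0.0767)
def yawof(q): 
    x=R.from_quat(q).apply([1,0,0]); return np.degrees(np.arctan2(x[1],x[0]))
def go(target,yaw,s=None):
    """delta in tool frame to world target (mm), tool x yaw (deg), pointing straight down"""
    if s is None:
        from cell import status; s=status.read_state()
    Rm=R.from_quat(s["ee_rot"]); d=Rm.inv().apply(np.array(target)-s["eef_pos"])
    c,sn=np.cos(np.radians(yaw)),np.sin(np.radians(yaw))
    T=R.from_matrix(np.array([[c,sn,0],[sn,-c,0],[0,0,-1]]))
    rv=np.degrees((Rm.inv()*T).as_rotvec())
    return np.r_[d,rv].round(2)
def lev(th,z=56,r=100): return fw(F,(-r*np.cos(th),90+r*np.sin(th),z))[0]
def levyaw(th): return np.degrees(-th+F[2])
def post(ph,z=56,r=100): return fw(F,(-r*np.cos(ph),-90-r*np.sin(ph),z))[0]
def postyaw(ph): return np.degrees(ph+F[2])
E
python3 - <<'E'
from h import *
t=lev(.137,200); print(t, go(t,levyaw(.137)))
# notch estimate
from scipy.optimize import least_squares
sc=lambda u,v:np.array((100+u/3-.33,130+v/3-.33)); sd=lambda u,v:np.array((140+u/4-.37,120+v/4-.37))
for cam,uv in (("scene",sc(545,211)),("side",sd(396,228))):
    f=lambda a:proj(cam,fw(F,(50*np.cos(a[0]),90+50*np.sin(a[0]),26)))[0]-uv
    r=least_squares(f,[-.7]); print(cam,r.x,r.fun, "theta at notch", .137+ (r.x[0]+np.pi/2))
E
```

```text
[463.28551569  80.4617461  200.        ] [-407.66  386.84   38.7    -0.     -0.     68.66]
scene [-0.80478765] [ 0.68527993 -1.38933434] theta at notch 0.903008679113348
side [-0.91480959] [0.46354573 0.20111081] theta at notch 0.7929867378960683
```

Emit:
{"method": "servo_tool", "body": {"deltas": [[-408,387,39,0,0,68.7,1],[-408,387,39,0,0,68.7,1],[-408,387,39,0,0,68.7,1],[-408,387,39,0,0,68.7,1],[-408,387,39,0,0,68.7,1],[-408,387,39,0,0,68.7,1],[-408,387,39,0,0,68.7,1],[-408,387,39,0,0,68.7,1],[-408,387,39,0,0,68.7,1],[-408,387,39,0,0,68.7,1]]}}

```text
time: 1.73
eef_pos: [416.5, 217.2, 210.1]
ee_rot: [0.999, -0.033, 0.001, -0.0]
ft_force: [1.2, -0.6, 0.2]
grip_width: 88.3
```

```bash
python3 - <<'E'
from h import *
t=lev(.137,180); print(t, go(t,levyaw(.137)))
E
```

```text
[463.28551569  80.4617461  180.        ] [ 5.5680e+01  1.3335e+02  3.0130e+01 -3.0000e-02 -6.0000e-02 -3.5000e-01]
```

Emit:
{"method": "servo_tool", "body": {"deltas": [[56,133,30,0,0,-0.3,1],[56,133,30,0,0,-0.3,1],[56,133,30,0,0,-0.3,1],[56,133,30,0,0,-0.3,1],[56,133,30,0,0,-0.3,1],[56,133,30,0,0,-0.3,1]]}}

```text
time: 2.23
eef_pos: [463.7, 79.8, 180.0]
ee_rot: [0.999, -0.032, 0.0, -0.0]
ft_force: [-0.4, 0.1, 0.7]
grip_width: 87.8
```

```bash
python3 - <<'E'
from h import *
from cell import imaging,status
p=imaging.grab_frame("wrist"); s=status.read_state()
im=p["img"][:,:,::-1].copy()
cam=(p["fx"],p["cx"],p["cy"],p["position"],p["rotation"])
for q in [lev(.137,102),lev(.137,34),fw(F,(0,90,36))[0],post(0,100),fw(F,(-18.8,-173,44))[0]]:
    u=proj(cam,q)[0]; print(u.round()); cv2.circle(im,tuple(int(a) for a in np.clip(u,-999,2000)),4,(0,0,255),1)
cv2.imwrite("pics/w1.png",im); print(s["eef_pos"],yawof(s["ee_rot"]),s["ft_force"])
E
```

```text
[256. 202.]
[256. 180.]
[345. 181.]
[280. 361.]
[340. 362.]
[463.63210284  80.7533733  180.28043735] -3.5986121236498314 [ 0.61116097 -0.3202427   0.25976687]
```

View pics/w1.png

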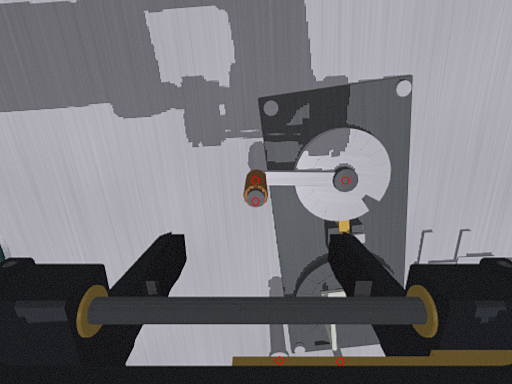

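Emit:
{"method": "servo_tool", "body": {"deltas": [[0,0,40,0,0,0,0.5],[0,0,80,0,0,0,0],[0,0,110,0,0,0,0],[0,0,124,0,0,0,0],[0,0,124,0,0,0,-0.3],[0,0,124,0,0,0,-1],[0,0,124,0,0,0,-1],[0,0,124,0,0,0,-1],[0,0,124,0,0,0,-1]], "squeeze": 10}}

```text
time: 3.03
eef_pos: [465.4, 81.4, 58.2]
ee_rot: [1.0, -0.031, 0.002, -0.001]
ft_force: [0.3, 0.6, -0.6]
grip_width: 30.0
```

```bash
python3 - <<'E'
from h import *
from cell import imaging,status
s=status.read_state(); print(s["time"],s["eef_pos"],yawof(s["ee_rot"]),s["ft_force"],s["grip_width"])
for th in (.137,.25,.35,.45,.55,.65): print(th,go(lev(th),levyaw(th),s))
E
```

```text
3.0333 [465.41812709  81.43219187  58.17160879] -3.5691198057118334 [ 0.33098376  0.60509606 -0.57735738] 30.008943860218306
0.137 [-2.08  1.11  2.16 -0.11 -0.26 -0.11]
0.25 [ -1.46 -10.17   2.18  -0.12  -0.26   6.36]
0.35 [  0.14 -20.04   2.21  -0.14  -0.25  12.09]
0.45 [  2.72 -29.7    2.24  -0.15  -0.24  17.82]
0.55 [  6.25 -39.05   2.27  -0.16  -0.24  23.55]
0.65 [ 10.7  -48.     2.31  -0.17  -0.23  29.28]
```

Not yet closed; continue closing.

Emit:
{"method": "servo_tool", "body": {"deltas": [[-2,1,2,0,0,0,-1],[-2,1,2,0,0,0,-1],[-2,1,2,0,0,0,-1],[-2,1,2,0,0,0,-1]], "squeeze": 10}}

```text
time: 3.37
eef_pos: [462.6, 81.0, 57.3]
ee_rot: [1.0, -0.031, 0.002, -0.001]
ft_force: [-5.0, 2.1, 6.8]
grip_width: 22.7
```

```bash
cat > st.py <<'E'
from h import *
import sys
from cell import imaging,status
s=status.read_state(); print(round(s["time"],2),s["eef_pos"].round(1),round(yawof(s["ee_rot"]),1),s["ft_force"].round(1),round(s["grip_width"],1))
P=fw((0,0,-F[2]),[s["eef_pos"]-np.array([F[0],F[1],0])])[0]
m=sys.argv[1]
f=fw((0,0,-F[2]),[s["ft_force"]])[0]
if m=='l':
    d=P-[0,90,0]; a=np.arctan2(d[1],-d[0]); er=np.array([-np.cos(a),np.sin(a),0]); et=np.array([np.sin(a),np.cos(a),0])
else:
    d=P-[0,-90,0]; a=np.arctan2(-d[1],-d[0]); er=np.array([-np.cos(a),-np.sin(a),0]); et=np.array([np.sin(a),-np.cos(a),0])
print("ang %.3f r %.1f  push tang %.1f rad %.1f"%(a,np.hypot(d[0],d[1]),-f@et,-f@er))
r=float(sys.argv[2]) if len(sys.argv)>2 else 100
for t in sys.argv[3:]:
    t=float(t); print(t,go(lev(t,r=r) if m=='l' else post(t,r=r),levyaw(t) if m=='l' else postyaw(t),s))
E
python3 st.py l 100 .25 .35 .45 .55 .65
```

```text
3.37 [462.6  81.   57.3] -3.6 [-5.   2.1  6.8] 22.7
ang 0.142 r 100.8  push tang -1.8 rad -5.1
0.25 [  1.36 -10.77   1.3   -0.17  -0.17   6.32]
0.35 [  2.96 -20.63   1.33  -0.18  -0.16  12.05]
0.45 [  5.53 -30.29   1.36  -0.18  -0.15  17.78]
0.55 [  9.06 -39.65   1.4   -0.19  -0.14  23.51]
0.65 [ 13.5  -48.6    1.44  -0.2   -0.13  29.24]
```

Emit:
{"method": "servo_tool", "body": {"deltas": [[0.5,-4,0,0,0,2.5,-1],[1.0,-8,0,0,0,5,-1],[1.5,-12,0,0,0,7.5,-1],[2.2,-16,0,0,0,10,-1],[3,-20.6,0,0,0,12,-1],[4.0,-24.5,0,0,0,14.5,-1],[5,-28.5,0,0,0,16.8,-1],[6.3,-32.5,0,0,0,19,-1],[7.6,-36.2,0,0,0,21.5,-1],[9.1,-39.7,0,0,0,23.5,-1]]}}

```text
time: 4.2
eef_pos: [472.4, 119.2, 57.4]
ee_rot: [0.972, -0.235, -0.0, -0.0]
ft_force: [-4.4, -3.1, 2.1]
grip_width: 22.9
```

```bash
python3 st.py l 100 .55 .6 .65 .7 .75
```

```text
4.2 [472.4 119.2  57.4] -27.2 [-4.4 -3.1  2.1] 22.9
ang 0.535 r 101.1  push tang 4.7 rad -2.6
0.55 [ 1.13 -1.48  1.37 -0.04  0.02 -0.08]
0.6 [ 1.25 -6.48  1.38 -0.04  0.03  2.78]
0.65 [  1.61 -11.47   1.38  -0.04   0.03   5.65]
0.7 [  2.23 -16.43   1.38  -0.04   0.03   8.51]
0.75 [  3.09 -21.35   1.39  -0.04   0.03  11.38]
```

Emit:
{"method": "servo_tool", "body": {"deltas": [[0.1,-3.2,0,0,0,1.7,-1],[0.3,-6.5,0,0,0,3.4,-1],[0.6,-9.8,0,0,0,5.1,-1],[0.9,-13.1,0,0,0,6.8,-1],[1.3,-16.4,0,0,0,8.5,-1]]}}

```text
time: 4.62
eef_pos: [479.8, 132.0, 57.4]
ee_rot: [0.952, -0.307, -0.001, 0.001]
ft_force: [-2.7, -4.5, 0.8]
grip_width: 22.5
```

```bash
python3 st.py l 100.8 .7 .75 .8 .85 
```

```text
4.62 [479.8 132.   57.4] -35.8 [-2.7 -4.5  0.8] 22.5
ang 0.682 r 101.2  push tang 5.3 rad 0.4
0.7 [ 0.43 -1.84  1.37  0.14  0.07 -0.06]
0.75 [ 0.55 -6.88  1.36  0.14  0.07  2.81]
0.8 [  0.92 -11.9    1.34   0.15   0.07   5.67]
0.85 [  1.54 -16.9    1.33   0.15   0.06   8.54]
```

Emit:
{"method": "servo_tool", "body": {"deltas": [[0,-2.5,0,0,0,0.8,-1],[0.1,-4.5,0,0,0,1.8,-1],[0.2,-6.5,0,0,0,2.8,-1]]}}

```text
time: 4.87
eef_pos: [482.9, 136.2, 57.4]
ee_rot: [0.944, -0.33, -0.002, 0.002]
ft_force: [-3.1, -4.1, 0.6]
grip_width: 22.8
```

```bash
python3 st.py l 101 .75 .8 .85 
```

```text
4.87 [482.9 136.2  57.4] -38.6 [-3.1 -4.1  0.6] 22.8
ang 0.733 r 101.3  push tang 5.1 rad 0.1
0.75 [ 0.25 -1.75  1.39  0.29  0.09 -0.02]
0.8 [ 0.37 -6.8   1.37  0.29  0.08  2.85]
0.85 [  0.75 -11.83   1.34   0.29   0.07   5.71]
```

Emit:
{"method": "servo_tool", "body": {"deltas": [[0,-2.5,0,0,0,0.8,-1],[0.1,-4.2,0,0,0,1.8,-1],[0.2,-6,0,0,0,2.6,-1]]}}

```text
time: 5.12
eef_pos: [485.9, 140.0, 57.4]
ee_rot: [0.936, -0.352, -0.002, 0.003]
ft_force: [-3.0, -4.8, 1.3]
grip_width: 22.8
```

```bash
python3 st.py l 101 .8 .85 .9 
```

```text
5.12 [485.9 140.   57.4] -41.2 [-3.  -4.8  1.3] 22.8
ang 0.781 r 101.3  push tang 5.6 rad 0.9
0.8 [ 0.27 -1.95  1.39  0.41  0.1   0.2 ]
0.85 [ 0.41 -6.99  1.35  0.41  0.08  3.07]
0.9 [  0.81 -12.03   1.32   0.42   0.07   5.93]
```

Emit:
{"method": "servo_tool", "body": {"deltas": [[0,-2.5,0,0,0,1,-1],[0.1,-4,0,0,0,2,-1],[0.2,-5.5,0,0,0,2.8,-1]]}}

```text
time: 5.37
eef_pos: [489.6, 144.1, 57.5]
ee_rot: [0.927, -0.376, -0.002, 0.003]
ft_force: [0.3, 2.6, -4.9]
grip_width: 22.8
```

```bash
python3 st.py l 101 .8 .85 .9 
```

```text
5.37 [489.6 144.1  57.5] -44.1 [ 0.3  2.6 -4.9] 22.8
ang 0.836 r 101.3  push tang -2.1 rad -1.6
0.8 [ 0.38  3.6   1.51  0.39  0.1  -2.7 ]
0.85 [ 0.27 -1.45  1.48  0.39  0.09  0.17]
0.9 [ 0.41 -6.49  1.45  0.39  0.08  3.03]
```

Emit:
{"method": "servo_tool", "body": {"deltas": [[0,-1.5,0,0,0,0.8,-1],[0,-2.5,0,0,0,1.5,-1],[0.1,-3,0,0,0,1.7,-1]]}}

```text
time: 5.62
eef_pos: [491.6, 146.2, 57.4]
ee_rot: [0.921, -0.39, -0.002, 0.003]
ft_force: [-3.1, -1.9, -0.1]
grip_width: 22.6
```

```bash
python3 st.py l 101 .8 .85 .9 
```

```text
5.62 [491.6 146.2  57.4] -45.9 [-3.1 -1.9 -0.1] 22.6
ang 0.863 r 101.3  push tang 3.5 rad -0.8
0.8 [ 0.59  6.39  1.44  0.43  0.11 -4.44]
0.85 [ 0.33  1.34  1.4   0.44  0.1  -1.57]
0.9 [ 0.31 -3.71  1.36  0.44  0.09  1.29]
```

Emit:
{"method": "servo_tool", "body": {"deltas": [[0,-2,0,0,0,0.8,-1],[0,-3,0,0,0,1.5,-1],[0.1,-3.5,0,0,0,1.7,-1]]}}

```text
time: 5.87
eef_pos: [492.7, 147.4, 57.4]
ee_rot: [0.915, -0.403, -0.003, 0.005]
ft_force: [-6.3, -7.4, 5.1]
grip_width: 22.5
```

```bash
python3 st.py l 101 .8 .85 .9
python3 - <<'E'
from cell import imaging; import cv2
p=imaging.grab_frame("wrist"); cv2.imwrite("pics/w2.png",cv2.resize(p["img"][80:330,180:460,::-1],None,fx=2.4,fy=2.4,interpolation=cv2.INTER_CUBIC))
p=imaging.grab_frame("side"); cv2.imwrite("pics/s2.png",cv2.resize(p["img"][120:260,140:340,::-1],None,fx=4,fy=4,interpolation=cv2.INTER_CUBIC))
E
```

```text
5.87 [492.7 147.4  57.4] -47.6 [-6.3 -7.4  5.1] 22.5
ang 0.880 r 101.3  push tang 9.7 rad 1.0
0.8 [ 0.89  8.03  1.47  0.69  0.15 -6.12]
0.85 [ 0.47  3.    1.41  0.69  0.13 -3.26]
0.9 [ 0.31 -2.05  1.35  0.69  0.11 -0.39]
```

View pics/w2.png

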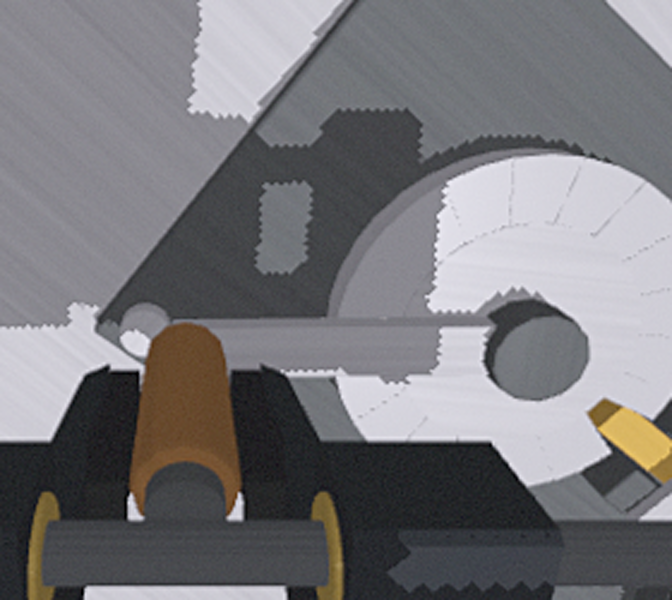

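View pics/s2.png

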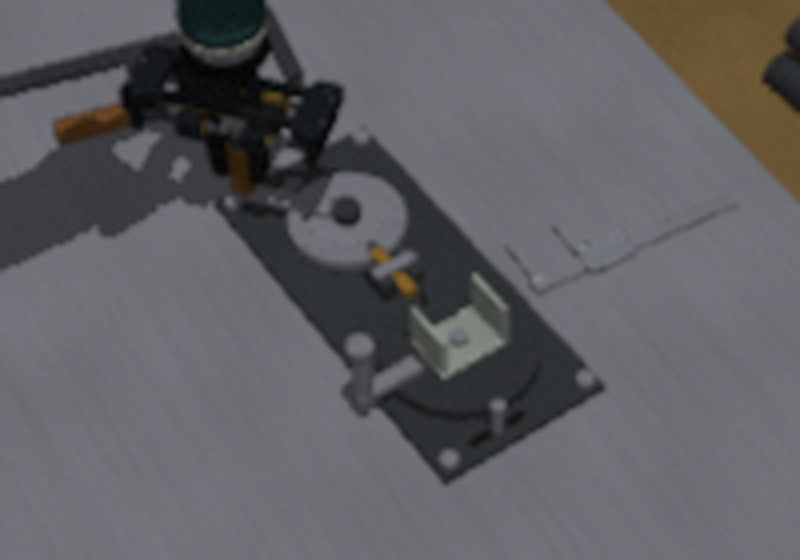

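The wrist view shows the brass bolt seated in the disc's notch (about 600,410). The push rose to about 10 N at lever angle ≈0.88, so the lever is caught. I'll ease off, release and lift.

Emit:
{"method": "servo_tool", "body": {"deltas": [[0,2,0,0,0,0,-1],[0,2,0,0,0,0,-0.2],[0,2,0,0,0,0,0],[0,2,0,0,0,0,0],[0,2,0,0,0,0,0],[0,2,-35,0,0,0,0],[0,2,-70,0,0,0,0],[0,2,-80,0,0,0,0]]}}

```text
time: 6.63
eef_pos: [495.5, 147.6, 142.6]
ee_rot: [0.915, -0.403, -0.0, 0.002]
ft_force: [1.3, -0.4, 0.5]
grip_width: 43.9
```

```bash
python3 st.py l 101 .85; python3 - <<'E'
from h import *
t=post(0,140); print(t,go(t,postyaw(0)))
E
```

```text
6.63 [495.5 147.6 142.6] -47.5 [ 1.3 -0.4  0.5] 43.9
ang 0.901 r 99.6  push tang -0.7 rad 1.1
0.85 [-1.42  4.8  86.6   0.27 -0.1  -3.24]
[ 477.19023405 -112.69788162  140.        ] [ 1.7964e+02  1.8919e+02  3.7800e+00  2.9000e-01  2.0000e-02 -5.1940e+01]
```

Emit:
{"method": "servo_tool", "body": {"deltas": [[180,189,0,0,0,-52,0],[180,189,0,0,0,-52,0],[180,189,0,0,0,-52,0],[180,189,0,0,0,-52,0],[180,189,0,0,0,-52,0],[180,189,0,0,0,-52,0],[180,189,0,0,0,-52,0],[180,189,0,0,0,-52,0],[180,189,0,0,0,-52,0]]}}

```text
time: 7.38
eef_pos: [477.6, -115.0, 143.9]
ee_rot: [0.999, 0.039, -0.001, 0.002]
ft_force: [-1.0, 0.3, 0.0]
grip_width: 44.3
```

```bash
python3 st.py p 100 0; python3 - <<'E'
from h import *
from cell import imaging
t=post(0,56); print(t,go(t,postyaw(0)))
p=imaging.grab_frame("wrist")
im=p["img"][:,:,::-1].copy()
cam=(p["fx"],p["cx"],p["cy"],p["position"],p["rotation"])
for q in [post(0,100),post(0,34),fw(F,(0,-90,30))[0],fw(F,(-18.8,-173,44))[0]]:
    u=proj(cam,q)[0]; print(u.round()); cv2.circle(im,tuple(int(a) for a in np.clip(u,-999,2000)),4,(0,0,255),1)
cv2.imwrite("pics/w3.png",im)
E
```

```text
7.38 [ 477.6 -115.   143.9] 4.4 [-1.   0.3  0. ] 44.3
ang 0.024 r 99.8  push tang 0.4 rad -1.0
0.0 [-8.00e-02 -2.79e+00  8.79e+01  2.70e-01  1.00e-01  3.00e-02]
[ 477.19023405 -112.69788162   56.        ] [-8.00e-02 -2.79e+00  8.79e+01  2.70e-01  1.00e-01  3.00e-02]
[256. 215.]
[256. 188.]
[355. 187.]
[333. 265.]
```

View pics/w3.png

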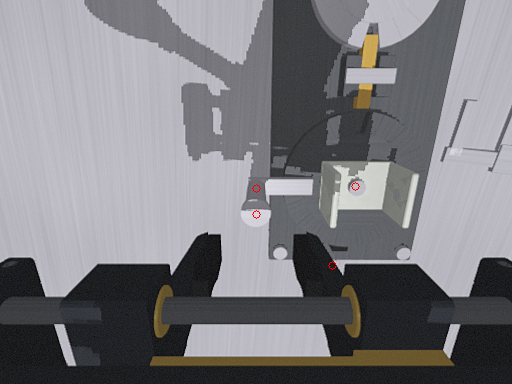

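Emit:
{"method": "servo_tool", "body": {"deltas": [[0,-3,40,0,0,0,0],[0,-3,70,0,0,0,0],[0,-3,86,0,0,0,0],[0,-3,87,0,0,0,-0.3],[0,-3,87,0,0,0,-1],[0,-3,87,0,0,0,-1],[0,-3,87,0,0,0,-1],[0,-3,87,0,0,0,-1],[0,-3,87,0,0,0,-1]], "squeeze": 20}}

```text
time: 8.18
eef_pos: [476.2, -110.9, 58.0]
ee_rot: [0.999, 0.037, -0.002, 0.002]
ft_force: [-5.8, 0.2, 2.9]
grip_width: 17.3
```

```bash
python3 st.py p 100 0 .1 .2 .3 .4
```

```text
8.18 [ 476.2 -110.9   58. ] 4.2 [-5.8  0.2  2.9] 17.3
ang -0.018 r 100.9  push tang 0.5 rad -5.8
0.0 [ 0.91  1.85  1.99  0.23  0.25 -0.15]
0.1 [ 1.44 11.83  2.03  0.22  0.27 -5.87]
0.2 [  2.96  21.71   2.06   0.2    0.28 -11.6 ]
0.3 [  5.45  31.39   2.09   0.19   0.29 -17.33]
0.4 [  8.9   40.77   2.12   0.18   0.3  -23.06]
```

Emit:
{"method": "servo_tool", "body": {"deltas": [[0,2.5,0,0,0,-1.2,-1],[0.1,5,0,0,0,-2.5,-1],[0.2,7,0,0,0,-4,-1]]}}

```text
time: 8.43
eef_pos: [476.7, -117.0, 58.1]
ee_rot: [0.997, 0.072, -0.002, 0.001]
ft_force: [0.3, 4.0, -7.1]
grip_width: 17.3
```

```bash
python3 st.py p 100.5 0.1 .2 .3 .4 .5
```

```text
8.43 [ 476.7 -117.    58.1] 8.3 [ 0.3  4.  -7.1] 17.3
ang 0.042 r 100.9  push tang 3.9 rad 0.8
0.1 [ 0.44  5.84  2.1   0.12  0.25 -1.82]
0.2 [ 1.26 15.85  2.12  0.11  0.26 -7.55]
0.3 [  3.08  25.73   2.14   0.1    0.27 -13.28]
0.4 [  5.87  35.38   2.14   0.08   0.27 -19.01]
0.5 [  9.62  44.7    2.15   0.07   0.28 -24.74]
```

Free: about 4 N. I'll go on to 0.5.

Emit:
{"method": "servo_tool", "body": {"deltas": [[0,4.5,0,0,0,-1.5,-1],[0.2,9,0,0,0,-3.8,-1],[0.6,13.5,0,0,0,-6.2,-1],[1.2,18,0,0,0,-8.8,-1],[2,22.5,0,0,0,-11.5,-1],[3,27,0,0,0,-14,-1],[4.3,31.5,0,0,0,-16.7,-1],[5.7,36,0,0,0,-19.4,-1],[7.3,40.5,0,0,0,-22,-1],[9.2,44.5,0,0,0,-24.7,-1]]}}

```text
time: 9.27
eef_pos: [491.9, -158.4, 58.1]
ee_rot: [0.958, 0.285, -0.002, -0.0]
ft_force: [-0.0, 5.5, -5.7]
grip_width: 17.4
```

```bash
python3 st.py p 100.8 0.5 .6 .7 .8 .9
```

```text
9.27 [ 491.9 -158.4   58.1] 33.1 [-0.   5.5 -5.7] 17.4
ang 0.484 r 100.4  push tang 4.7 rad 2.9
0.5 [-0.44  1.61  2.11 -0.13  0.24  0.09]
0.6 [ 0.05 11.67  2.09 -0.14  0.24 -5.64]
0.7 [  1.54  21.64   2.06  -0.15   0.23 -11.37]
0.8 [  4.02  31.41   2.03  -0.17   0.22 -17.1 ]
0.9 [  7.46  40.88   1.99  -0.18   0.22 -22.83]
```

Emit:
{"method": "servo_tool", "body": {"deltas": [[-0.3,4.5,0,0,0,-1.5,-1],[-0.2,9,0,0,0,-4,-1],[0.3,13.5,0,0,0,-6.5,-1],[0.9,18,0,0,0,-9,-1],[1.7,22.5,0,0,0,-11.8,-1],[2.9,27,0,0,0,-14.5,-1],[4.2,31.5,0,0,0,-17.1,-1],[5.7,36,0,0,0,-20,-1],[7.5,40.8,0,0,0,-22.8,-1]]}}

```text
time: 10.02
eef_pos: [519.8, -186.9, 58.1]
ee_rot: [0.883, 0.47, -0.002, -0.003]
ft_force: [-1.2, 6.3, -3.1]
grip_width: 17.5
```

```bash
python3 st.py p 100.8 0.9 .95 1 1.05 1.1
```

```text
10.02 [ 519.8 -186.9   58.1] 56.1 [-1.2  6.3 -3.1] 17.5
ang 0.885 r 99.8  push tang 4.6 rad 4.5
0.9 [-0.98  1.51  2.05 -0.39  0.1   0.11]
0.95 [-0.86  6.55  2.01 -0.39  0.09 -2.75]
1.0 [-0.5  11.58  1.98 -0.39  0.08 -5.62]
1.05 [ 0.12 16.58  1.94 -0.4   0.07 -8.48]
1.1 [  0.99  21.54   1.91  -0.4    0.06 -11.34]
```

Emit:
{"method": "servo_tool", "body": {"deltas": [[0.2,4,0,0,0,-1.5,-1],[0.5,8,0,0,0,-3.5,-1],[1.0,12,0,0,0,-6,-1],[1.6,16.5,0,0,0,-8.5,-1]]}}

```text
time: 10.35
eef_pos: [532.9, -194.4, 58.1]
ee_rot: [0.845, 0.535, -0.003, -0.004]
ft_force: [-4.5, 1.4, -1.1]
grip_width: 17.3
```

```bash
python3 st.py p 99.5  1.05 1.1 1.15 1.2
```

```text
10.35 [ 532.9 -194.4   58.1] 64.7 [-4.5  1.4 -1.1] 17.3
ang 1.037 r 99.6  push tang 4.7 rad -0.7
1.05 [ 0.06  1.34  2.08 -0.59  0.08  0.19]
1.1 [ 0.17  6.31  2.03 -0.59  0.06 -2.67]
1.15 [ 0.52 11.28  1.97 -0.59  0.05 -5.54]
1.2 [ 1.13 16.21  1.92 -0.59  0.03 -8.4 ]
```

Emit:
{"method": "servo_tool", "body": {"deltas": [[0,2.5,0,0,0,-1,-1],[0.1,5,0,0,0,-2,-1],[0.2,7,0,0,0,-3,-1]]}}

```text
time: 10.6
eef_pos: [538.7, -196.8, 58.0]
ee_rot: [0.83, 0.558, -0.004, -0.005]
ft_force: [-4.2, 2.1, -0.2]
grip_width: 17.2
```

```bash
python3 st.py p 99.5  1.1 1.15 1.2
```

```text
10.6 [ 538.7 -196.8   58. ] 67.8 [-4.2  2.1 -0.2] 17.2
ang 1.099 r 99.4  push tang 4.7 rad 0.3
1.1 [-0.05  0.08  2.05 -0.7   0.06  0.4 ]
1.15 [ 0.04  5.05  1.98 -0.7   0.04 -2.47]
1.2 [ 0.38 10.01  1.92 -0.7   0.02 -5.33]
```

Emit:
{"method": "servo_tool", "body": {"deltas": [[0,2,0,0,0,-1,-1],[0.1,4,0,0,0,-2,-1],[0.1,5,0,0,0,-2.5,-1]]}}

```text
time: 10.85
eef_pos: [543.0, -198.5, 58.1]
ee_rot: [0.817, 0.576, -0.004, -0.005]
ft_force: [-4.8, 3.0, -1.0]
grip_width: 17.1
```

```bash
python3 st.py p 99.5  1.15 1.2
```

```text
10.85 [ 543.  -198.5   58.1] 70.4 [-4.8  3.  -1. ] 17.1
ang 1.146 r 99.4  push tang 5.5 rad 1.2
1.15 [-0.09  0.44  2.06 -0.76  0.03  0.11]
1.2 [ 0.02  5.41  1.99 -0.76  0.01 -2.75]
```

Emit:
{"method": "servo_tool", "body": {"deltas": [[0.1,2,0,0,0,-1,-1],[0.2,3.5,0,0,0,-2,-1],[0.3,4.5,0,0,0,-2.5,-1]]}}

```text
time: 11.1
eef_pos: [544.7, -199.1, 58.0]
ee_rot: [0.804, 0.595, -0.006, -0.008]
ft_force: [-14.1, 3.9, 6.5]
grip_width: 17.6
```

```bash
python3 st.py p 99.5  1.15 1.2
```

```text
11.1 [ 544.7 -199.1   58. ] 73.0 [-14.1   3.9   6.5] 17.6
ang 1.164 r 99.4  push tang 14.7 rad -0.9
1.15 [-0.04 -1.35  2.01 -1.13  0.03  2.68]
1.2 [-0.15  3.63  1.91 -1.13  0.   -0.19]
```

Emit:
{"method": "servo_tool", "body": {"deltas": [[0,3.5,0,0,0,0,-1],[0,3.5,0,0,0,0,-1],[0,3.5,0,0,0,0,-1]]}}

```text
time: 11.35
eef_pos: [544.7, -199.1, 57.9]
ee_rot: [0.804, 0.595, -0.008, -0.011]
ft_force: [-13.5, 4.3, 7.1]
grip_width: 17.2
```

```bash
python3 st.py p 99.5  1.15 1.2
```

```text
11.35 [ 544.7 -199.1   57.9] 73.0 [-13.5   4.3   7.1] 17.2
ang 1.164 r 99.4  push tang 14.1 rad -0.3
1.15 [-0.03 -1.37  1.95 -1.57  0.03  2.7 ]
1.2 [-0.14  3.6   1.82 -1.57 -0.01 -0.17]
```

Emit:
{"method": "servo_tool", "body": {"deltas": [[0,0.5,0,0,0,0,-1],[0,0.3,0,0,0,0,-0.3],[0,0.3,0,0,0,0,0],[0,0.3,0,0,0,0,0],[0,0.3,0,0,0,0,0],[0,0.3,0,0,0,0,0]]}}

```text
time: 11.85
eef_pos: [546.0, -199.6, 58.6]
ee_rot: [0.804, 0.595, -0.008, -0.01]
ft_force: [0.9, 0.2, -0.1]
grip_width: 44.2
```

```bash
python3 st.py p 99.5  1.164; python3 - <<'E'
from cell import imaging; import cv2
p=imaging.grab_frame("wrist"); cv2.imwrite("pics/w4.png",p["img"][:,:,::-1])
E
```

```text
11.85 [ 546.  -199.6   58.6] 73.0 [ 0.9  0.2 -0.1] 44.2
ang 1.179 r 99.5  push tang -0.8 rad 0.5
1.164 [ 0.01 -1.4   2.61 -1.44  0.03  1.9 ]
```

View pics/w4.png

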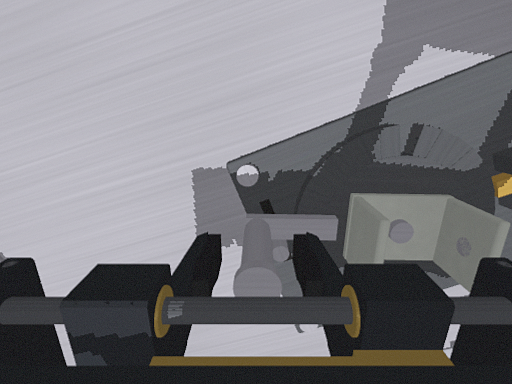

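Emit:
{"method": "servo_tool", "body": {"deltas": [[0,0,-30,0,0,0,0],[0,0,-60,0,0,0,0],[0,0,-100,0,0,0,0],[0,0,-140,0,0,0,0],[0,0,-140,0,0,0,0],[0,0,-140,0,0,0,0]]}}

```text
time: 12.4
eef_pos: [551.8, -201.6, 202.4]
ee_rot: [0.804, 0.595, -0.006, -0.007]
ft_force: [1.1, -0.2, -0.1]
grip_width: 44.1
```

```bash
python3 - <<'E'
from h import *
from cell import imaging,status,spotter
s=status.read_state();print(s["time"],s["eef_pos"],s["ft_force"])
for n,o,k in (("wrist",None,1),("side",(140,120,200,140),4),("scene",(100,130,260,120),3)):
    p=imaging.grab_frame(n); im=p["img"][:,:,::-1]
    if o: im=cv2.resize(im[o[1]:o[1]+o[3],o[0]:o[0]+o[2]],None,fx=k,fy=k,interpolation=cv2.INTER_CUBIC)
    cv2.imwrite(f"pics/{n}5.png",im)
E
```

```text
12.4 [ 551.77907372 -201.56684152  202.38261178] [ 1.06148283 -0.15997021 -0.05214133]
```

View pics/wrist5.png

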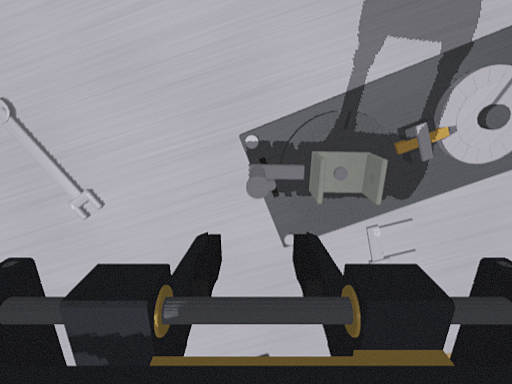

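View pics/side5.png

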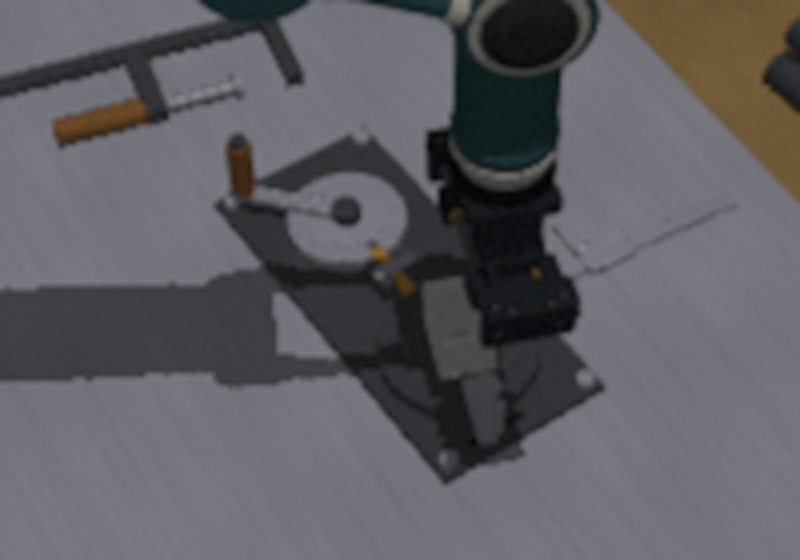

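View pics/scene5.png

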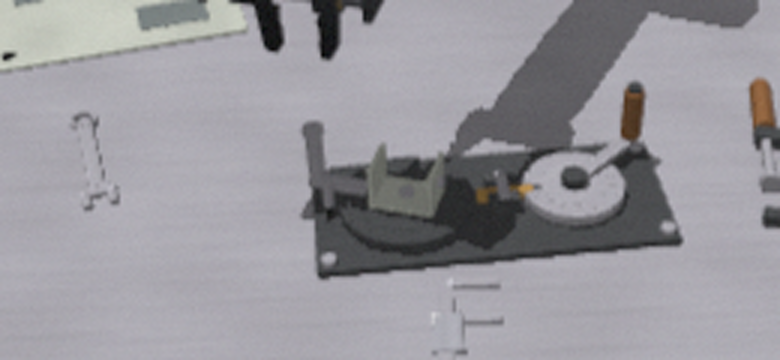

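```bash
python3 - <<'E'
from h import *
from cell import imaging,spotter
p=imaging.grab_frame("wrist"); cam=(p["fx"],p["cx"],p["cy"],p["position"],p["rotation"])
p2=imaging.grab_frame("scene")
im=p["img"][130:230,220:330,::-1]; cv2.imwrite("pics/w6.png",cv2.resize(im,None,fx=7,fy=6,interpolation=cv2.INTER_CUBIC))
im=p2["img"][160:215,190:250,::-1]; cv2.imwrite("pics/sc6.png",cv2.resize(im,None,fx=10,fy=10,interpolation=cv2.INTER_CUBIC))
for a in (1.10,1.13,1.165,1.2):
    u=proj(cam,post(a,100))[0]; v=proj("scene",post(a,100))[0]
    print(a,((u-(220,130))*(7,6)).round(),((v-(190,160))*10).round())
E
```

```text
1.1 [256. 346.] [149. 109.]
1.13 [254. 364.] [145. 114.]
1.165 [253. 385.] [141. 121.]
1.2 [252. 406.] [137. 127.]
```

View pics/w6.png

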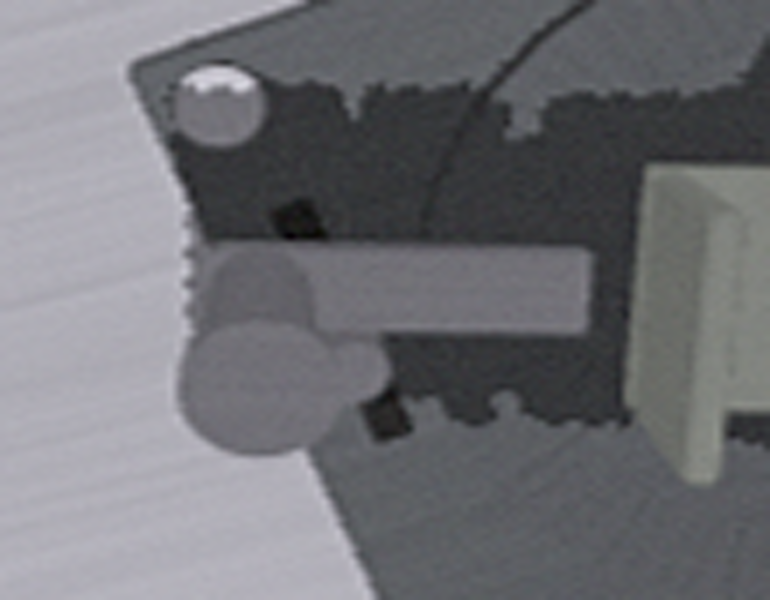

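View pics/sc6.png

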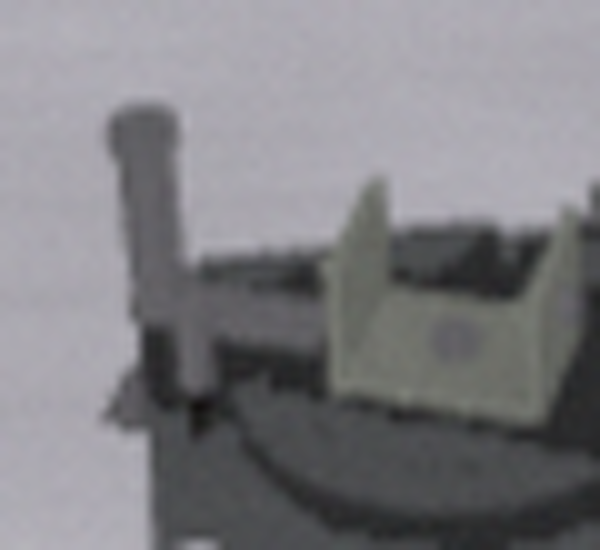

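```bash
python3 -c "
from cell import order; print(order.sign_off())"
```

```text
the job is handed in; nothing more can be done
None
```

I finished the task and handed it in at about 12.7 s on the clock. The sign-off gives no verdict.

- **Lock lever:** I swung it clockwise by its wooden grip with a light 10 N squeeze. The push was about 5 N until the force fell away at about 0.83 rad, where the bolt dropped in. It then rose to about 10 N at about 0.88 rad, so the lever was blocked. The wrist picture showed the brass bolt seated in the notch. I eased off and let go there.
- **Faceplate:** I turned it anticlockwise by its post at about 4 to 5 N. At about 1.16 rad it met the end stop pin. The push rose to about 14–15 N, which puts roughly 10–12 N on the pin, and the plate did not move further while I held that. I took the load off, opened the fingers and lifted clear.
- **Last checks:**
  - The wrist picture shows the arm's side touching the pin. The post sits where about 1.165 rad predicts, against 1.18 rad expected from the first pictures.
  - The last pictures show the lever still caught by the bolt. The spanner, caliper and clamp look unmoved wherever they show, though the gripper and the picture edges hide parts of the caliper and clamp. The gripper is about 100 mm above the fixture.
  - No check failed. The only differences were 1–2 mm between the camera fit and the felt radii.

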